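# Uncap the index plunger and hold it out

## Task

Take the red dust cap off the index plunger of the dial fixture and set it mouth down over the upright cap post, fully down on the post's foot, and let it go. Then take the plunger's black knob, pull it straight up as far as it goes so that the pin is clear of its hole in the dial, and finish still holding it fully up. Leave the glue bottle, the tape roll and the screwdriver where they are.

Things in the scene. Friction and masses are not known exactly. Their poses are not given: they have to be found in the camera images.
- index_fixture: Fixed dial fixture. Origin on the bench under the vertical plunger axis; z up, -x to the dial. Steel base x -115 to 55, y -65 to 65, 12 mm high; aluminium dial 120 mm across, centre x = -48, hub top at 45 mm. Blue column (x 28 to 50) and blue arm (x -26 to 50, y -26 to 26, top z = 60). The plunger's barrel, 16 mm diameter (22 mm nut at its foot), rises from the arm to z = 87 under the knob.
- knob (a point): Middle of the plunger's black knob, on its axis: plain upright cylinder, 28 mm diameter, 28 mm high, orange dot on top. Seated, it spans z = 88 to 116 mm (this point at 102 mm). It does not turn. Hidden under the dust cap at the start. Fingers may reach down beside the barrel; the blue arm's top is at 60 mm.
- plunger (a joint): Lift of the plunger, m: 0 = seated (8 mm pin 6 mm deep in the dial's hole), 0.016 = fully up against a hard stop. It moves straight up. A spring pulls it back: 5 N at the seat, 11.4 N fully up; it returns at once when let go.
- dust_cap: Loose red plastic cap, a round cup mouth down: 46 mm outer diameter, 66 mm high, 4 mm wall and top (38 mm bore, 62 mm deep), about 60 g. Origin at the centre of its mouth (lower rim), z up to the closed end. At the start it stands over the knob, its rim on the blue arm (z = 60 mm); lift it over 57 mm straight up to clear the knob.
- cap_post: Cap post, bolted down. Origin on the bench under the post's axis, z up. Dark round foot 72 mm diameter, 8 mm high; aluminium post 22 mm diameter with a tapered tip, top at z = 58 mm. A parked cap stands on the foot (rim at z = 8 mm) with 8 mm of play round the post.
- arbor_press: Blue hand press standing fixed at the back right; keep clear of it. Origin at its base on the bench. Its fixed lever leans towards the robot and ends in a black ball of 35 mm about 0.49 m above the bench, 110 mm nearer the robot (-x) and 60 mm to the right (-y) of the origin: the arm's wrist can strike it when it swings across with the arm stretched out.
- glue_bottle: White glue bottle with a red cap, 36 mm diameter, 112 mm high, standing loose; a bystander. Origin at the centre of its underside.
- tape_roll: Roll of cream masking tape lying flat, 101 mm diameter, 24 mm high; a bystander. Origin at the centre of its underside.
- screwdriver: Screwdriver with an orange handle lying flat, 202 mm long along its y, 25 mm thick; a bystander. Origin at its middle, at its underside.
Things that resemble listed ones, but are neither listed nor needed, are in the scene too. There is more than one size of the index_fixture; the one meant has the size given above.

How it is judged:
By the outcome, as a careful person would: the job done as asked, in the order asked, and still so for the second after the job is handed in, while the arm keeps its last pose, push and grip.
It also fails if it takes over 53 s, if anything falls off the work surface, if the arm or the gripper's body presses on something with over 40 N, if the wrist force passes 120 N, or if a joint passes its speed limit or range.

## Robot

A 6-joint arm with a two-finger parallel gripper is mounted at the origin on a cart in front of the work surface, level with it; the furniture and walls round the work are solid. World frame = base frame: x ahead of the robot, y to its left, z up, the work surface at z = 0. Lengths are in m, angles in rad, forces in N, time in s.
With the tool pointing down it reaches from about 0.3 to 0.95 m from the base axis. Payload 3.1 kg.
Tool frame: the origin (TCP) lies at the very end of the fingers, on their centre line; the grasp point (between the pads) lies 19 mm behind it; z points along the fingers, y is the line along which they close (so a half turn about z gives the same grasp; the last joint's range is limited). The gripper opens to 85 mm and grips with 20 to 120 N. Pads are 22 mm wide; open, the fingers measure 114 mm over their backs; the gripper's body (76 mm by 85 mm) begins 54 mm behind the grasp point. The pads swing forward as they close: fully open they stand 13 mm farther back than shut.
Start: joints at [1.22, 0.308, 1.634, -0, 1.2, -0.07], TCP at [0.173, 0.601, 0.231] pointing down, gripper open.
Joint ranges: [-3.06, 3.06], [-0.79, 1.96], [0.05, 2.63], [-1.19, 4.34], [0.05, 2.64], [-2.94, 2.94]. Speed limits (rad/s): [2.79, 2.79, 3.14, 3.14, 3.14, 3.14].

## Interface

Orientations are given as a unit quaternion [w, x, y, z].
In Python, from bench import * gives the robot as it stands.
- The arm moves only by the shell command python3 -m handwheel 'ROWS'. ROWS is JSON, a list that holds one entry, the list of rows, each a list of 7 numbers: the turn, a rotation vector about the tool's x, y, z as a fraction of full scale, then the shift along the tool's x, y, z as a fraction of full scale, then the opening, from 0 (shut) to 1 (fully open). In form: [[[rx, ry, rz, dx, dy, dz, claw], ...]]. A call has 1 to 8 rows; each row is the pose to reach, as a shift and turn from the pose commanded when the call began, along the tool's axes at that moment, turning the shorter way round; what a row does not reach only later rows make up. Full scale, the value 1, is 0.1 m for a shift and 2 pi rad for a turn. A row lasts 1/8 s, in which the tool goes at most 62.5 mm and 10.7 degrees, less where a joint would pass 70% of its speed; a pose out of reach is approached as far as the arm can. A call with a number of a shift or a turn outside -1 to 1 is refused whole. A call with a gripper value outside its range is refused whole. The fingers move at their own pace and stop on an object; the grip force is fixed at half the most. Time passes only in rows, so rows that repeat a pose let the fingers close. It gives the time, the measured TCP pose, the force, the opening and the grip force at its end, in the units of the state.
- observe(): the state, without advancing time (a new reading comes with each control period).
- capture(name): name is "scene" or "top"; returns a dict with "pixels" (400x640x3 uint8, blue, green, red), "fx", "fy", "cx", "cy" (pixels), "origin" and "attitude" of the camera in the world. Camera axes: x right, y up, looking along -z (the intrinsics and any distortion apply to the point x, -y, -z); pixel columns grow to the right and rows downward; lengths in m; the calibration is good to about 2 mm. A picture is of the moment at which its call begins. There is no depth.
- hand_in(): hands the job in; it is judged then, once.
The state is a dict: "time_s": time; "joints": joint angles; "joint_velocities": joint speeds; "effort": joint torques, N m; "tool_pos": TCP position; "tcp_rot": TCP orientation; "contact_force": force on the tool from outside, world axes, zero at the start; "ft_torque": the same for the moment, N m; "gripper_width": finger opening in m; "finger_force": force on a finger pad.
Only numpy, scipy, OpenCV 4.12 (cv2) and the standard library are available. Lean on these libraries where they do the work, as an engineer would, in place of code of your own. Each camera call takes 0.05 s, during which the arm holds its last target. There are 200 camera calls.

## Working session

There is one attempt and no reset: what is moved stays moved. The work goes in short steps, Python scripts to look and compute and a shell command to move; the robot and the scene stay as the last step left them, time stands still between calls to the robot, and variables do not carry over. Pictures are saved under pics/ and viewed, at most 10 in all, crops included, and the job is handed in when it is done.

```bash
ls; mkdir -p pics; python3 - <<'E'
from bench import *
import cv2,pickle
s=observe();print(s)
for n in("scene","top"):
    c=capture(n);pickle.dump(c,open(f'pics/{n}0.pkl','wb'));cv2.imwrite(f'pics/{n}0.png',c["pixels"])
    print({k:v for k,v in c.items() if k!="pixels"})
E
```

```text
pics
{'time_s': 0.0, 'joints': array([ 1.22028347e+00,  3.09021607e-01,  1.63519493e+00, -2.96265450e-05,
        1.19968820e+00, -6.96880970e-02]), 'joint_velocities': array([-4.82801749e-04,  5.52013961e-08,  9.67921937e-04, -1.18363530e-03,
       -8.58082877e-04,  6.26892741e-04]), 'effort': array([ 4.17958499e-04, -4.15252054e+01, -2.76667750e+01,  2.21828391e-04,
        9.94574890e-03,  1.26044634e-05]), 'tool_pos': array([0.17296159, 0.59973347, 0.23003274]), 'tcp_rot': array([-2.27606194e-04,  1.39946020e-01,  9.90158460e-01, -1.13349567e-03]), 'contact_force': array([-0.01997462,  0.63392081,  0.32407017]), 'ft_torque': array([ 0.05030072, -0.00472873,  0.00231293]), 'finger_force': 0.0, 'gripper_width': 0.08532209105431844}
{'fx': 418.7629823617908, 'fy': 418.7629823617908, 'cx': 314.12950513521287, 'cy': 201.47363099573707, 'origin': array([ 0.0744645 , -0.80328976,  0.61233915]), 'attitude': array([ 0.82854258,  0.48358683, -0.14012537, -0.24500171])}
{'fx': 461.25271128012747, 'fy': 461.25271128012747, 'cx': 324.5372852930478, 'cy': 200.6414672751746, 'origin': array([ 0.40174701, -0.01316559,  1.39221115]), 'attitude': array([ 0.70613507,  0.04060181, -0.03443592, -0.70607289])}
```

View pics/scene0.png

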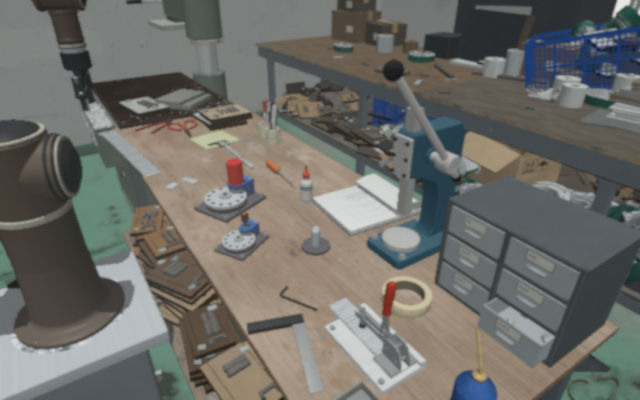

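View pics/top0.png

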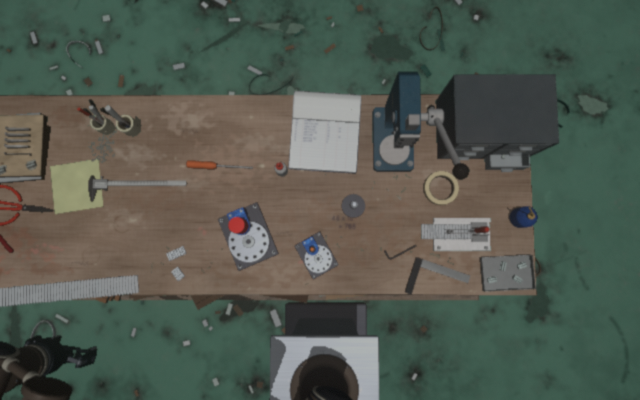

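The scene view shows the red cap at about (234,170) on the larger fixture, and the post at (316,240). In the top view the cap is at (237,225), the post at (352,206) and the bottle at (281,168). I'll measure the cap from both views and the post foot from the plane z = 8 mm.

```bash
cat > h.py <<'E'
import numpy as np,cv2,pickle
from scipy.spatial.transform import Rotation as R
def ray(c,u,v):
    d=np.array([(u-c["cx"])/c["fx"],-(v-c["cy"])/c["fy"],-1])
    return c["origin"],R.from_quat(c["attitude"],scalar_first=True).apply(d)
def plane(c,u,v,z):
    o,d=ray(c,u,v);return o+d*(z-o[2])/d[2]
def tri(a,b):
    A=np.zeros((3,3));y=np.zeros(3)
    for o,d in(a,b):
        P=np.eye(3)-np.outer(d,d)/(d@d);A+=P;y+=P@o
    p=np.linalg.solve(A,y)
    return p,[np.linalg.norm(np.cross(p-o,d))/np.linalg.norm(d) for o,d in(a,b)]
def blob(m,u,v):
    n,l,s,c=cv2.connectedComponentsWithStats(m.astype(np.uint8))
    i=1+np.argmin(np.hypot(*(c[1:]-[u,v]).T)+1e3*(s[1:,4]<40));return c[i],s[i],l==i
def red(p):
    h=cv2.cvtColor(p,cv2.COLOR_BGR2HSV);return ((h[...,0]<7)|(h[...,0]>172))&(h[...,1]>140)&(h[...,2]>60)
E
python3 - <<'E'
from h import *
S,T=[pickle.load(open(f'pics/{n}0.pkl','rb')) for n in("scene","top")]
cs,ss,_=blob(red(S["pixels"]),234,170);ct,st,_=blob(red(T["pixels"]),237,225)
print(cs,ss,ct,st);print(tri(ray(S,*cs),ray(T,*ct)),plane(T,*ct,.093),plane(S,*cs,.093))
for c,u,v,n in((T,352,206,'t'),(S,316,240,'s')):
    g=cv2.cvtColor(c["pixels"],cv2.COLOR_BGR2GRAY)
    print(g[v-16:v+17:2,u-20:u+21:2])
E
python3 - <<'E'
from h import *
S,T=[pickle.load(open(f'pics/{n}0.pkl','rb')) for n in("scene","top")]
a=cv2.resize(T["pixels"][180:280,200:380],None,fx=4,fy=4,interpolation=2)[:,:]
b=cv2.resize(S["pixels"][140:270,180:340],None,fx=4,fy=4)[:200*2+120]
b=cv2.resize(S["pixels"][150:200,190:280],None,fx=4,fy=4);b2=cv2.resize(S["pixels"][215:265,280:370],None,fx=4,fy=4)
cv2.imwrite('pics/c.png',np.vstack([a,np.hstack([b,b2])]))
E
```

```text
[234.18092105 170.71381579] [227 159  15  25 304] [236.85849057 224.73584906] [229 217  17  16 212]
(array([0.47198356, 0.24533976, 0.09406508]), [np.float64(0.0001222623825534074), np.float64(0.000122262382553468)]) [0.4719274  0.24559695 0.093     ] [0.47291247 0.24744463 0.093     ]
[[ 98  98  99  99  99  98  98 100  99  99  99 101 102 102 100  99 101 101
  102 102 103]
 [100 101 100  98 100 100 101 102 101 100 100 101 102 102 103 101 101 103
  103 102 102]
 [ 99 100  99  97  99 100 100 101  94  85  85  83  87  96 101 101 101 101
  101 100 101]
 [ 96  97  97  95  96  98  96  84  79  78  78  78  77  78  86  98  99  99
   99  98  99]
 [ 96  96  96  97  99  99  83  78  78  78  78  78  77  77  77  89 101 102
  100 100 101]
 [ 98  99  99 100 101  83  78  78  78  77  81  79  78  77  79  77  95 102
  100  99  99]
 [ 97  97  99 101  99  81  79  79  78  74 109 143 103  80  78  77  83  97
   96  95  95]
 [ 99 100 100 102  97  81  79  79  76  73 125 168 123  87  78  78  81  96
   97  96  96]
 [101 102 102 102  97  80  79  79  78  68  98 127 104  79  79  78  81  94
   93  91  92]
 [ 98  97  9
[... 1514 characters left out ...]
9 127 108 106 105 107 120 130 130 119 100 103 104 104 111 138
  144 141 141]
 [130 134 132 113 105 105 106 107 119 128 128 117  99 103 103 105 106 128
  146 146 143]
 [122 128 127 105 106 106 105 106 110 120 122 113 105 104 105 104 102 119
  145 146 144]
 [128 126 119  95 102 104 105 105 105 106 106 105 105 104 104 102  94 117
  142 145 145]
 [131 123 114 102  88  96 102 104 104 106 105 105 105 103 100  89 105 137
  144 143 145]
 [127 129 126 128 114  84  85  95  97 100  99  97  95  87  84 103 131 145
  145 143 141]
 [120 127 134 136 135 123 105  99  88  81  83  83  92 101 124 137 138 140
  143 143 142]
 [126 131 134 136 136 137 137 138 132 127 130 132 133 133 134 137 138 137
  139 142 145]]
```

View pics/c.png

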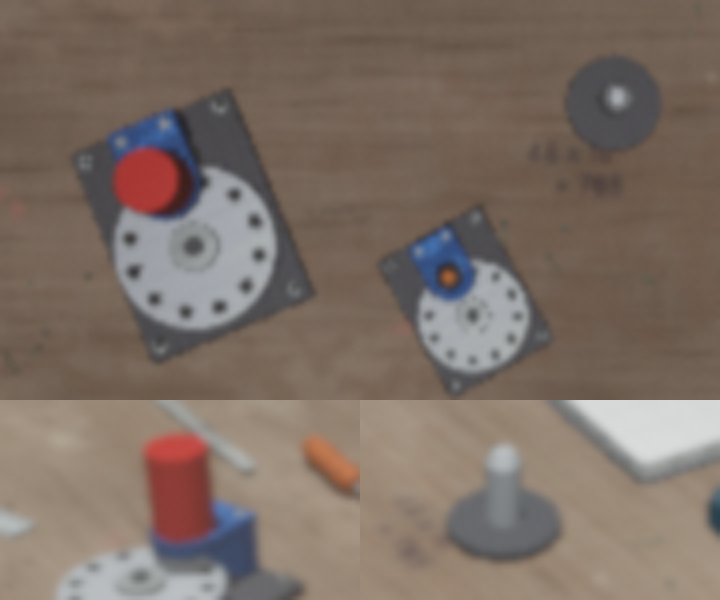

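The crops show the cap's top disc at about (236.5,225) in the top view, with a dark side to its right. The post foot's centre is at about (353,206) and its tip at (354,204).

```bash
python3 - <<'E'
from h import *
S,T=[pickle.load(open(f'pics/{n}0.pkl','rb')) for n in("scene","top")]
h=cv2.cvtColor(T["pixels"],cv2.COLOR_BGR2HSV);r=(h[...,0]<9)|(h[...,0]>170)
for vm in(30,60,90,110,130):
    m=r&(h[...,1]>130)&(h[...,2]>vm);c,s,l=blob(m,237,225)
    (e,ax,_)=cv2.minAreaRect(np.argwhere(l)[:,::-1].astype(np.float32))
    print(vm,c,s,e,'top',plane(T,*c,.126))
h=cv2.cvtColor(S["pixels"],cv2.COLOR_BGR2HSV);r=(h[...,0]<9)|(h[...,0]>170)
for vm in(30,60):
    c,s,l=blob(r&(h[...,1]>120)&(h[...,2]>vm),234,170);print('scene',c,s,plane(S,*c,.093))
g=cv2.cvtColor(T["pixels"],cv2.COLOR_BGR2GRAY)
m=np.zeros(g.shape,np.uint8);m[190:222,335:372]=(g[190:222,335:372]<88)
c,s,l=blob(m,352,206);k=max(cv2.findContours(l.astype(np.uint8),0,1)[0],key=len)
print(s,cv2.minEnclosingCircle(k));e=cv2.fitEllipse(cv2.convexHull(k));print(e,'foot',plane(T,*e[0],.008))
m=np.zeros(g.shape,np.uint8);m[200:210,346:362]=g[200:210,346:362]>110;c,s,l=blob(m,354,204) if m.sum()>40 else (np.argwhere(m)[:,::-1].mean(0),0,0)
print('tip',c,plane(T,*c,.054))
g=cv2.cvtColor(S["pixels"],cv2.COLOR_BGR2GRAY)
m=np.zeros(g.shape,np.uint8);m[232:258,298:336]=g[232:258,298:336]<113
k=max(cv2.findContours(m,0,1)[0],key=len);e=cv2.fitEllipse(cv2.convexHull(k));print(e,'footS',plane(S,*e[0],.006))
c,s,_=blob(cv2.inRange(g,150,255)[:]*(np.abs(np.mgrid[:400,:640][0]-228)<9)*(np.abs(np.mgrid[:400,:640][1]-316)<9),316,230);print('tipS',c,s,plane(S,*c,.054))
E
```

```text
30 [236.95067265 224.86547085] [229 217  17  16 223] (237.0, 224.5) top [0.46978835 0.23876305 0.126     ]
60 [236.95067265 224.86547085] [229 217  17  16 223] (237.0, 224.5) top [0.46978835 0.23876305 0.126     ]
90 [236.44230769 224.70192308] [229 217  16  16 208] (236.5, 224.5) top [0.47023803 0.2401728  0.126     ]
110 [236.2238806  224.69651741] [229 217  16  16 201] (236.5, 224.5) top [0.47025285 0.24077483 0.126     ]
130 [236.03664921 224.61256545] [229 217  15  16 191] (236.0, 224.5) top [0.47048372 0.24129545 0.126     ]
scene [234.19308357 170.99135447] [226 159  16  26 347] [0.47218899 0.24568135 0.093     ]
scene [234.19308357 170.99135447] [226 159  16  26 347] [0.47218899 0.24568135 0.093     ]
[341 194  25  27 443] ((351.9262390136719, 207.1475372314453), 13.764303207397461)
((352.5333251953125, 206.66456604003906), (23.543691635131836, 26.785144805908203), 13.939764022827148) foot [ 0.5309881  -0.08538303  0.008     ]
tip [354. 204.] [ 0.53448944 -0.08730059  0.054     ]
((315.1982727050781, 246.25897216796875), (18.00777244567871, 28.91128158569336), 88.61689758300781) footS [ 0.53214045 -0.09231391  0.006     ]
tipS [315.4375     228.95833333] [312 225   8   8  48] [ 0.53527024 -0.08885495  0.054     ]
```

Estimates: cap at (0.471, 0.242), post at (0.534, −0.088). I'm moving above the cap; the total tool-frame shift is (−0.386, −0.262).

```bash
for i in 1; do
python3 -m handwheel '[[[0,0,0,-0.25,-0.17,0,1],[0,0,0,-0.6,-0.4,0,1],[0,0,0,-0.965,-0.655,0,1]]]'
python3 -m handwheel '[[[0,0,0,-0.35,-0.24,0,1],[0,0,0,-0.7,-0.47,0,1],[0,0,0,-0.965,-0.655,0,1]]]'
python3 -m handwheel '[[[0,0,0,-0.35,-0.24,0,1],[0,0,0,-0.7,-0.47,0,1],[0,0,0,-0.965,-0.655,0,1]]]'
python3 -m handwheel '[[[0,0,0,-0.35,-0.24,0,1],[0,0,0,-0.7,-0.47,0,1],[0,0,0,-0.965,-0.655,0,1],[0,0,0,-0.965,-0.655,0,1],[0,0,0,-0.965,-0.655,0,1],[0,0,0,-0.965,-0.655,0,1]]]'
done
python3 - <<'E'
from bench import *
from h import *
s=observe();print(s["time_s"],s["joints"],s["tcp_rot"],s["tool_pos"])
I=[]
for n,(u,v) in (("scene",(234,150)),("top",(237,225))):
    c=capture(n);p=c["pixels"][max(v-75,0):v+75,u-90:u+90];I.append(cv2.resize(p,None,fx=2.2,fy=2.2))
cv2.imwrite('pics/d.png',np.hstack(I))
E
```

```text
time_s: 0.48
tool_pos: [0.2481, 0.5098, 0.2306]
tcp_rot: [-0.0, 0.139, 0.99, -0.0]
contact_force: [0.8, 0.6, 0.3]
gripper_width: 0.0853
finger_force: 0.0
time_s: 0.85
tool_pos: [0.323, 0.4195, 0.2308]
tcp_rot: [-0.0, 0.14, 0.99, -0.0]
contact_force: [0.8, 0.4, 0.1]
gripper_width: 0.0856
finger_force: 0.0
time_s: 1.23
tool_pos: [0.3976, 0.3299, 0.2308]
tcp_rot: [-0.0, 0.14, 0.99, -0.0]
contact_force: [-0.5, -0.6, 1.0]
gripper_width: 0.0854
finger_force: 0.0
time_s: 1.98
tool_pos: [0.4707, 0.2425, 0.2311]
tcp_rot: [-0.0, 0.139, 0.99, -0.0]
contact_force: [-0.0, 0.3, 0.8]
gripper_width: 0.0856
finger_force: 0.0
1.975 [ 3.93341240e-01  1.24921324e-01  1.85747933e+00  3.65081722e-04
  1.15979906e+00 -8.98036702e-01] [-3.46439655e-04  1.39327407e-01  9.90246310e-01 -1.01369436e-05] [0.47070847 0.24253963 0.23106025]
```

View pics/d.png

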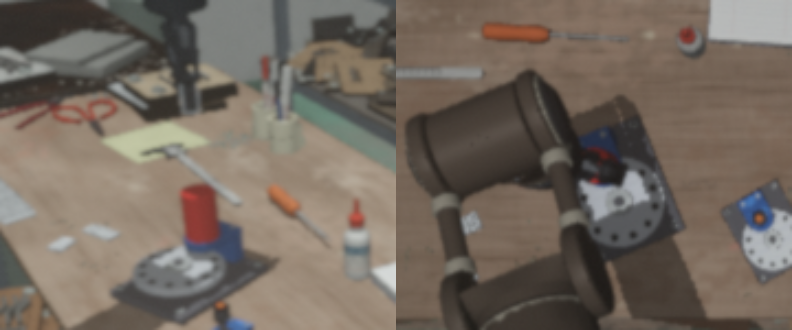

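The fingers are over the cap, as expected. I'll descend and close.

```bash
python3 -m handwheel '[[[0,0,0,0,0,0.3,1],[0,0,0,0,0,0.6,1],[0,0,0,0,0,0.8,1],[0,0,0,0,0,0.95,1],[0,0,0,0,0,0.95,1]]]'
python3 -m handwheel '[[[0,0,0,0,0,0.2,1],[0,0,0,0,0,0.4,1],[0,0,0,0,0,0.56,1],[0,0,0,0,0,0.56,1],[0,0,0,0,0,0.56,1]]]'
python3 -m handwheel '[[[0,0,0,0,0,0,0.7],[0,0,0,0,0,0,0.55],[0,0,0,0,0,0,0.4],[0,0,0,0,0,0,0.3],[0,0,0,0,0,0,0.3],[0,0,0,0,0,0,0.3],[0,0,0,0,0,0,0.3],[0,0,0,0,0,0,0.3]]]'
```

```text
time_s: 2.7
tool_pos: [0.4704, 0.2418, 0.1352]
tcp_rot: [-0.001, 0.14, 0.99, -0.001]
contact_force: [0.6, 0.7, -0.3]
gripper_width: 0.0855
finger_force: 0.0
time_s: 3.32
tool_pos: [0.4722, 0.2422, 0.081]
tcp_rot: [0.001, 0.14, 0.99, 0.0]
contact_force: [0.2, 0.7, 0.8]
gripper_width: 0.0854
finger_force: 0.0
time_s: 4.32
tool_pos: [0.4723, 0.2421, 0.0812]
tcp_rot: [0.001, 0.14, 0.99, 0.0]
contact_force: [-0.0, -0.1, 5.7]
gripper_width: 0.0455
finger_force: 61.6
```

```bash
python3 -m handwheel '[[[0,0,0,0,0,-0.1,0.3],[0,0,0,0,0,-0.25,0.3],[0,0,0,0,0,-0.4,0.3],[0,0,0,0,0,-0.55,0.3],[0,0,0,0,0,-0.7,0.3],[0,0,0,0,0,-0.85,0.3],[0,0,0,0,0,-0.95,0.3],[0,0,0,0,0,-0.95,0.3]]]'
python3 - <<'E'
from bench import *
from h import *
s=observe();print(s["contact_force"],s["gripper_width"])
S=capture("scene");T=capture("top")
cs,ss,m=blob(red(S["pixels"]),234,140);print(cs,ss)
p=S["pixels"];cv2.imwrite('pics/e.png',np.hstack([cv2.resize(p[90:220,170:330],None,fx=2.4,fy=2.4),cv2.resize(T["pixels"][160:290,170:330],None,fx=2.4,fy=2.4)]))
h=cv2.cvtColor(T["pixels"],cv2.COLOR_BGR2HSV);m=(h[...,0]>7)&(h[...,0]<20)&(h[...,1]>150)&(h[...,2]>80)
c=cv2.connectedComponentsWithStats(m.astype(np.uint8));print([(a[4],b) for a,b in zip(c[2],c[3]) if a[4]>5])
E
```

```text
time_s: 5.32
tool_pos: [0.4722, 0.2421, 0.1764]
tcp_rot: [0.001, 0.14, 0.99, 0.001]
contact_force: [0.4, -0.2, -0.7]
gripper_width: 0.0451
finger_force: 61.3
[ 0.36986129 -0.20721142 -0.70406687] 0.04513406450660935
[229.01030928 145.55670103] [224 129  15  25  97]
[(np.int32(255822), array([319.58074755, 199.52308636])), (np.int32(174), array([200.96551724, 164.43103448]))]
```

View pics/e.png

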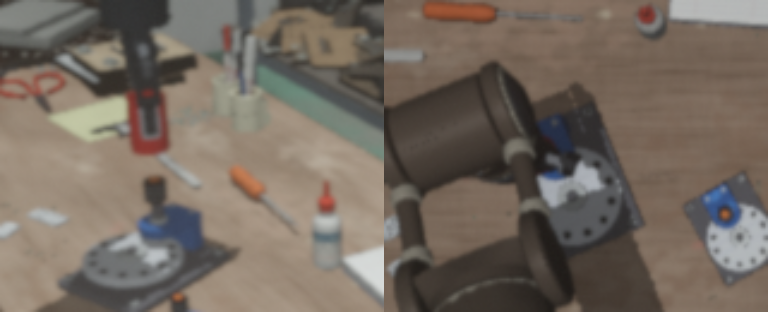

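The cap is lifted and the knob with its orange dot is exposed at about scene (234,167). Next is the move to the post, a tool shift of (−0.151, −0.300).

```bash
python3 -m handwheel '[[[0,0,0,-0.09,-0.18,0,0.3],[0,0,0,-0.2,-0.4,0,0.3],[0,0,0,-0.3775,-0.75,0,0.3]]]'
python3 -m handwheel '[[[0,0,0,-0.13,-0.25,0,0.3],[0,0,0,-0.25,-0.5,0,0.3],[0,0,0,-0.3775,-0.75,0,0.3]]]'
python3 -m handwheel '[[[0,0,0,-0.13,-0.25,0,0.3],[0,0,0,-0.25,-0.5,0,0.3],[0,0,0,-0.3775,-0.75,0,0.3]]]'
python3 -m handwheel '[[[0,0,0,-0.13,-0.25,0,0.3],[0,0,0,-0.25,-0.5,0,0.3],[0,0,0,-0.34,-0.68,0,0.3],[0,0,0,-0.3775,-0.75,0,0.3],[0,0,0,-0.3775,-0.75,0,0.3],[0,0,0,-0.3775,-0.75,0,0.3],[0,0,0,-0.3775,-0.75,0,0.3]]]'
python3 -m handwheel '[[[0,0,0,0,0,0.3,0.3],[0,0,0,0,0,0.6,0.3],[0,0,0,0,0,0.8,0.3],[0,0,0,0,0,0.88,0.3],[0,0,0,0,0,0.88,0.3],[0,0,0,0,0,0.88,0.3]]]'
python3 - <<'E'
from bench import *
from h import *
s=observe();print(s["tool_pos"])
c=capture("scene");p=c["pixels"];pickle.dump(c,open('pics/f.pkl','wb'))
cv2.imwrite('pics/f.png',cv2.resize(p[150:270,240:400],None,fx=5,fy=5,interpolation=2))
def proj(c,P):
    q=R.from_quat(c["attitude"],scalar_first=True).inv().apply(np.array(P)-c["origin"]);return c["cx"]+c["fx"]*q[0]/-q[2],c["cy"]-c["fy"]*q[1]/-q[2]
t=s["tool_pos"]
for z in(.067,.100,.133):print(z,proj(c,[t[0],t[1],z]))
T=pickle.load(open('pics/top0.pkl','rb'))
# knob: orange dot seen by scene camera
h=cv2.cvtColor(p,cv2.COLOR_BGR2HSV);m=np.zeros(h.shape[:2]);a=h[155:195,215:255]
m[155:195,215:255]=(a[...,0]<20)&(a[...,1]>110)&(a[...,2]>60);m=m.astype(np.uint8);yx=np.argwhere(m)
k=yx[:,::-1].mean(0);print('dot',len(yx),k,plane(c,*k,.116))
E
```

```text
time_s: 5.8
tool_pos: [0.4864, 0.159, 0.1743]
tcp_rot: [-0.001, 0.139, 0.99, -0.0]
contact_force: [0.2, 0.1, -0.3]
gripper_width: 0.0454
finger_force: 61.4
time_s: 6.18
tool_pos: [0.5018, 0.0758, 0.1743]
tcp_rot: [-0.001, 0.14, 0.99, -0.0]
contact_force: [0.2, 0.8, -1.5]
gripper_width: 0.0453
finger_force: 61.4
time_s: 6.55
tool_pos: [0.5173, -0.0066, 0.1742]
tcp_rot: [-0.001, 0.14, 0.99, -0.0]
contact_force: [-0.0, 0.2, -0.9]
gripper_width: 0.0453
finger_force: 61.4
time_s: 7.42
tool_pos: [0.5333, -0.0875, 0.1752]
tcp_rot: [-0.0, 0.139, 0.99, 0.0]
contact_force: [0.3, -0.0, -1.4]
gripper_width: 0.0453
finger_force: 61.4
time_s: 8.18
tool_pos: [0.5344, -0.0884, 0.0883]
tcp_rot: [0.001, 0.14, 0.99, -0.0]
contact_force: [0.3, -0.3, -0.0]
gripper_width: 0.0453
finger_force: 61.4
[ 0.5344449  -0.08840481  0.08834754]
0.067 (np.float64(315.0308495749604), np.float64(224.4536567130517))
0.1 (np.float64(314.9793384560385), np.float64(212.71294178470225))
0.133 (np.float64(314.9261098351823), np.float64(200.58076378931864))
dot 12 [233.91666667 164.5       ] [0.47126909 0.23985339 0.116     ]
```

View pics/f.png

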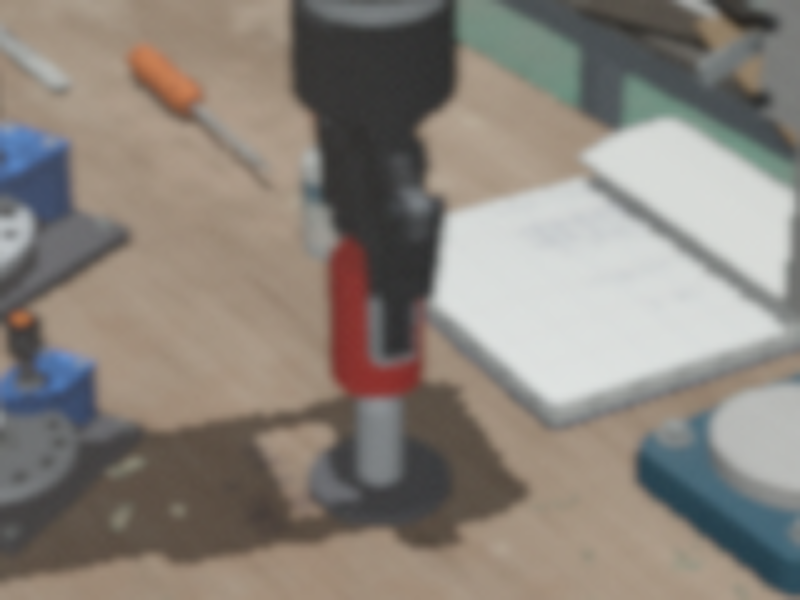

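The rim is just above the post tip, with the cap centre at crop column 376 and the post at 380, under 2 mm apart. I'll lower it.

```bash
python3 -m handwheel '[[[0,0,0,0,0,0.08,0.3],[0,0,0,0,0,0.16,0.3],[0,0,0,0,0,0.24,0.3],[0,0,0,0,0,0.24,0.3]]]'
python3 -m handwheel '[[[0,0,0,0,0,0.08,0.3],[0,0,0,0,0,0.16,0.3],[0,0,0,0,0,0.24,0.3],[0,0,0,0,0,0.31,0.3],[0,0,0,0,0,0.31,0.3],[0,0,0,0,0,0.31,0.3]]]'
```

```text
time_s: 8.72
tool_pos: [0.5324, -0.0881, 0.0621]
tcp_rot: [-0.001, 0.14, 0.99, 0.0]
contact_force: [-0.1, -0.3, -0.6]
gripper_width: 0.0449
finger_force: 61.4
time_s: 9.48
tool_pos: [0.5336, -0.0883, 0.0323]
tcp_rot: [0.0, 0.14, 0.99, -0.0]
contact_force: [0.0, -0.5, -0.5]
gripper_width: 0.0449
finger_force: 61.4
```

```bash
python3 -m handwheel '[[[0,0,0,0,0,0.01,0.3],[0,0,0,0,0,0.02,0.3],[0,0,0,0,0,0.02,0.3]]]'
python3 -m handwheel '[[[0,0,0,0,0,0.01,0.3],[0,0,0,0,0,0.015,0.3],[0,0,0,0,0,0.015,0.3]]]'
```

```text
time_s: 9.85
tool_pos: [0.5335, -0.0883, 0.0303]
tcp_rot: [0.0, 0.14, 0.99, 0.0]
contact_force: [0.6, -1.0, -0.9]
gripper_width: 0.0453
finger_force: 61.4
time_s: 10.22
tool_pos: [0.5336, -0.0883, 0.0293]
tcp_rot: [0.0, 0.14, 0.99, -0.0]
contact_force: [-1.0, 0.5, 4.3]
gripper_width: 0.0456
finger_force: 61.7
```

Contact with the foot at 4 N. I'll open and rise.

```bash
python3 -m handwheel '[[[0,0,0,0,0,0,0.5],[0,0,0,0,0,0,0.6],[0,0,0,0,0,0,0.8],[0,0,0,0,0,0,1],[0,0,0,0,0,0,1],[0,0,0,0,0,0,1]]]'
python3 -m handwheel '[[[0,0,0,0,0,-0.15,1],[0,0,0,0,0,-0.35,1],[0,0,0,0,0,-0.6,1],[0,0,0,0,0,-0.95,1]]]'
python3 -m handwheel '[[[0,0,0,0,0,-0.3,1],[0,0,0,0,0,-0.6,1],[0,0,0,0,0,-0.8,1]]]'
python3 -m handwheel '[[[0,0,0,0.13,0.25,0,1],[0,0,0,0.25,0.5,0,1],[0,0,0,0.38,0.75,0,1]]]'
python3 -m handwheel '[[[0,0,0,0.13,0.25,0,1],[0,0,0,0.25,0.5,0,1],[0,0,0,0.38,0.75,0,1],[0,0,0,0.38,0.75,0,1],[0,0,0,0.38,0.75,0,1]]]'
python3 - <<'E'
from bench import *
from h import *
s=observe();print(s["tool_pos"])
I=[]
for n in("scene","top"):
    c=capture(n);p=c["pixels"]
    I.append(p)
    if n=="scene":
        h=cv2.cvtColor(p,cv2.COLOR_BGR2HSV);m=np.zeros(h.shape[:2]);a=h[155:195,215:255]
        m[155:195,215:255]=(a[...,0]<22)&(a[...,1]>110)&(a[...,2]>60);yx=np.argwhere(m)
        k=yx[:,::-1].mean(0);print('dot',len(yx),k,plane(c,*k,.116)); cs,ss,_=blob(red(p),316,235);print(cs,ss,plane(c,*cs,.041))
        pickle.dump(c,open('pics/g.pkl','wb'))
    else:
        ct,st,_=blob(red(p),353,206);print('captop',ct,st,plane(c,*ct,.074));pickle.dump(c,open('pics/gt.pkl','wb'))
cv2.imwrite('pics/g.png',np.hstack([cv2.resize(I[0][140:270,200:360],None,fx=2.4,fy=2.4),cv2.resize(I[1][160:290,220:380],None,fx=2.4,fy=2.4)]))
E
```

```text
time_s: 10.98
tool_pos: [0.5334, -0.0883, 0.0287]
tcp_rot: [-0.0, 0.14, 0.99, 0.0]
contact_force: [0.3, -0.5, 0.0]
gripper_width: 0.0854
finger_force: 0.0
time_s: 11.48
tool_pos: [0.5329, -0.0882, 0.1249]
tcp_rot: [-0.0, 0.14, 0.99, 0.0]
contact_force: [-0.2, 0.5, 0.1]
gripper_width: 0.0856
finger_force: 0.0
time_s: 11.85
tool_pos: [0.5343, -0.0885, 0.2069]
tcp_rot: [0.002, 0.14, 0.99, -0.0]
contact_force: [0.7, -0.1, -0.3]
gripper_width: 0.0856
finger_force: 0.0
time_s: 12.22
tool_pos: [0.5178, -0.005, 0.2051]
tcp_rot: [0.001, 0.14, 0.99, 0.0]
contact_force: [0.5, 0.3, -0.7]
gripper_width: 0.0856
finger_force: 0.0
time_s: 12.85
tool_pos: [0.5023, 0.0766, 0.2045]
tcp_rot: [0.001, 0.14, 0.99, -0.0]
contact_force: [0.9, 0.6, -0.2]
gripper_width: 0.0854
finger_force: 0.0
[0.50227965 0.07655258 0.20447656]
dot 12 [233.91666667 164.5       ] [0.47126909 0.23985339 0.116     ]
[314.5987395  233.03781513] [306 218  18  31 476] [ 0.53443589 -0.08629836  0.041     ]
captop [354.04639175 204.52061856] [347 197  15  16 194] [ 0.53100405 -0.08631636  0.074     ]
```

View pics/g.png

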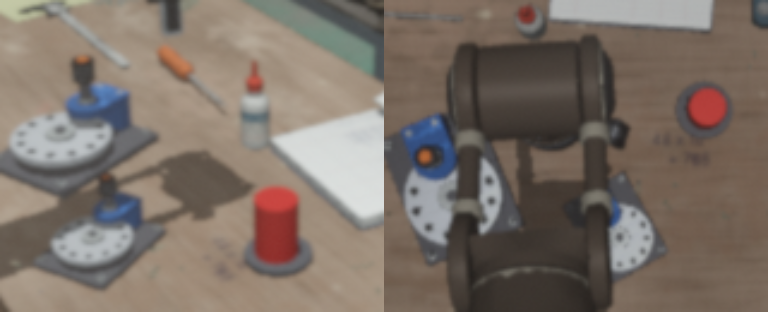

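The cap stands upright on the foot, at scene (315,233). The knob dot is visible in both views, so I'll locate it.

```bash
python3 - <<'E'
from h import *
T=pickle.load(open('pics/gt.pkl','rb'));S=pickle.load(open('pics/g.pkl','rb'))
h=cv2.cvtColor(T["pixels"],cv2.COLOR_BGR2HSV);a=h[215:235,228:250]
m=(a[...,0]<22)&(a[...,1]>130)&(a[...,2]>70);k=np.argwhere(m)[:,::-1].mean(0)+[228,215]
t=tri(ray(T,*k),ray(S,233.9,164.5));print(m.sum(),k,plane(T,*k,.116),t)
d=(plane(T,*k,.116)+np.array([.4713,.2399,.116]))/2-np.array([.5020,.0768,.2048])
print(d,d@[-.961,.277,0],d@[.277,.961,0])
E
```

```text
26 [236.5        224.69230769] [0.47080561 0.24201392 0.116     ] (array([0.47139847, 0.24197357, 0.11511872]), [np.float64(0.000586447786727779), np.float64(0.0005864477867278872)])
[-0.03094719  0.16415696 -0.0888    ] 0.07521173047098957 0.1491824681723243
```

```bash
python3 -m handwheel '[[[0,0,0,0.13,0.25,0,1],[0,0,0,0.25,0.5,0,1],[0,0,0,0.375,0.75,0,1]]]'
python3 -m handwheel '[[[0,0,0,0.13,0.25,0,1],[0,0,0,0.25,0.5,0,1],[0,0,0,0.34,0.68,0,1],[0,0,0,0.375,0.745,0,1],[0,0,0,0.375,0.745,0,1],[0,0,0,0.375,0.745,0,1]]]'
python3 -m handwheel '[[[0,0,0,0,0,0.2,1],[0,0,0,0,0,0.4,1],[0,0,0,0,0,0.55,1],[0,0,0,0,0,0.7,1],[0,0,0,0,0,0.7,1]]]'
python3 -m handwheel '[[[0,0,0,0,0,0.2,1],[0,0,0,0,0,0.4,1],[0,0,0,0,0,0.51,1],[0,0,0,0,0,0.51,1],[0,0,0,0,0,0.51,1]]]'
python3 -m handwheel '[[[0,0,0,0,0,0,0.7],[0,0,0,0,0,0,0.5],[0,0,0,0,0,0,0.3],[0,0,0,0,0,0,0.1],[0,0,0,0,0,0,0],[0,0,0,0,0,0,0],[0,0,0,0,0,0,0],[0,0,0,0,0,0,0]]]'
```

```text
time_s: 13.32
tool_pos: [0.487, 0.1591, 0.2039]
tcp_rot: [0.0, 0.141, 0.99, -0.0]
contact_force: [0.6, 0.2, -0.1]
gripper_width: 0.0855
finger_force: 0.0
time_s: 14.08
tool_pos: [0.4716, 0.2405, 0.2037]
tcp_rot: [-0.0, 0.14, 0.99, -0.0]
contact_force: [-0.6, -0.7, 1.2]
gripper_width: 0.0856
finger_force: 0.0
time_s: 14.7
tool_pos: [0.4704, 0.2407, 0.1324]
tcp_rot: [-0.001, 0.14, 0.99, -0.001]
contact_force: [0.7, 0.2, 0.0]
gripper_width: 0.0853
finger_force: 0.0
time_s: 15.32
tool_pos: [0.4721, 0.2417, 0.0836]
tcp_rot: [0.001, 0.14, 0.99, 0.0]
contact_force: [-0.1, -0.1, -0.2]
gripper_width: 0.0853
finger_force: 0.0
time_s: 16.32
tool_pos: [0.4715, 0.2412, 0.0832]
tcp_rot: [0.0, 0.14, 0.99, -0.0]
contact_force: [-1.7, -1.7, 5.8]
gripper_width: 0.0265
finger_force: 58.8
```

Gripped. I'll pull up slowly while watching the force.

```bash
python3 -m handwheel '[[[0,0,0,0,0,-0.02,0],[0,0,0,0,0,-0.05,0],[0,0,0,0,0,-0.08,0],[0,0,0,0,0,-0.1,0],[0,0,0,0,0,-0.1,0],[0,0,0,0,0,-0.1,0]]]'
python3 -m handwheel '[[[0,0,0,0,0,-0.02,0],[0,0,0,0,0,-0.04,0],[0,0,0,0,0,-0.05,0],[0,0,0,0,0,-0.05,0],[0,0,0,0,0,-0.05,0]]]'
python3 -m handwheel '[[[0,0,0,0,0,-0.01,0],[0,0,0,0,0,-0.01,0],[0,0,0,0,0,-0.01,0]]]'
```

```text
time_s: 17.08
tool_pos: [0.4714, 0.2412, 0.0925]
tcp_rot: [0.0, 0.14, 0.99, -0.0]
contact_force: [4.7, -0.4, -9.4]
gripper_width: 0.0264
finger_force: 59.5
time_s: 17.7
tool_pos: [0.4714, 0.2412, 0.0977]
tcp_rot: [0.0, 0.14, 0.99, -0.0]
contact_force: [6.0, -0.6, -11.5]
gripper_width: 0.0264
finger_force: 59.6
time_s: 18.08
tool_pos: [0.4714, 0.2412, 0.0986]
tcp_rot: [0.0, 0.14, 0.99, -0.0]
contact_force: [5.9, -0.6, -11.7]
gripper_width: 0.0262
finger_force: 59.6
```

```bash
python3 -m handwheel '[[[0,0,0,0,0,-0.01,0],[0,0,0,0,0,-0.01,0],[0,0,0,0,0,-0.01,0]]]'
python3 -m handwheel '[[[0,0,0,0,0,-0.005,0],[0,0,0,0,0,-0.005,0],[0,0,0,0,0,-0.005,0]]]'
```

```text
time_s: 18.45
tool_pos: [0.4714, 0.2412, 0.0994]
tcp_rot: [0.0, 0.14, 0.99, -0.0]
contact_force: [5.2, 0.3, -11.9]
gripper_width: 0.0267
finger_force: 60.1
time_s: 18.82
tool_pos: [0.4713, 0.2412, 0.0994]
tcp_rot: [0.0, 0.14, 0.99, -0.0]
contact_force: [6.9, 1.6, -15.6]
gripper_width: 0.0265
finger_force: 60.1
```

```bash
python3 -m handwheel '[[[0,0,0,0,0,-0.005,0],[0,0,0,0,0,-0.005,0],[0,0,0,0,0,-0.005,0],[0,0,0,0,0,-0.005,0],[0,0,0,0,0,-0.005,0],[0,0,0,0,0,-0.005,0]]]'
python3 - <<'E'
from bench import *
from h import *
p=capture("scene")["pixels"];cv2.imwrite('pics/i.png',cv2.resize(p[120:270,200:350],None,fx=4,fy=4,interpolation=2));print(observe()["contact_force"])
E
```

```text
time_s: 19.58
tool_pos: [0.4714, 0.2412, 0.0994]
tcp_rot: [0.0, 0.14, 0.99, 0.0]
contact_force: [9.0, 1.2, -18.4]
gripper_width: 0.0265
finger_force: 60.2
[  7.52602109   1.01447607 -17.76447896]
```

View pics/i.png

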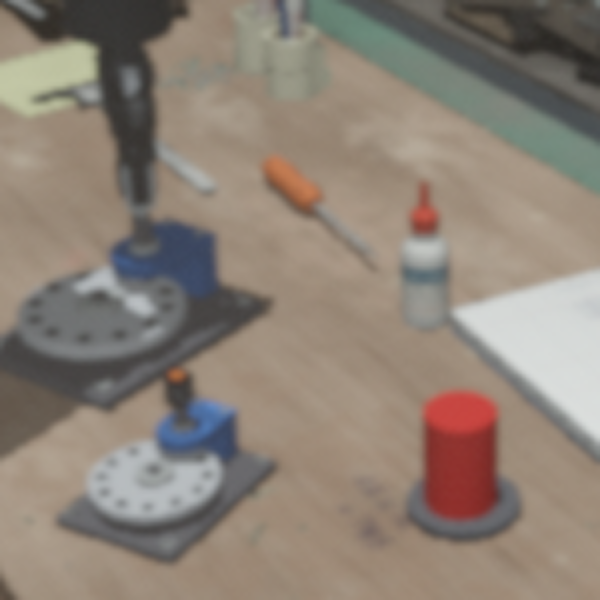

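The tool no longer rises and the force has climbed to 18 N, so the knob is against its stop and held. The cap is parked at crop (461,455), and the bottle and screwdriver are undisturbed.

```bash
python3 -c "
from bench import *
print(hand_in())"
```

```text
the job is handed in; nothing more can be done
None
```

The dust cap is on the post's foot and released, the plunger knob is held fully up against its stop (about 16 mm of lift, 18 N pull), and the job was handed in at about 20 s; no verdict was returned.

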